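Stack two boards with spacer sticks to acclimatise

ROBOT

A 7-joint arm with a two-finger parallel gripper is mounted at the origin on the work surface. World frame = base frame: x ahead of the robot, y to its left, z up, the work surface at z = 0. Lengths are in m, angles in rad, forces in N, time in s.
With the tool pointing down it reaches from about 0.375 to 0.925 m from the base axis. Payload 3.1 kg.
Tool frame: the origin (TCP) lies between the finger pads; the fingertips stand 19 mm ahead of it and the grasp point (between the pads) is the TCP; z points along the fingers, y is the direction in which the jaws open and shut (so a half turn about z gives the same grasp; the last joint's range is limited). The gripper opens to 85 mm and grips with 20 to 120 N. Pads are 22 mm wide; open, the fingers measure 114 mm over their backs; the gripper's body (76 mm by 85 mm) begins 54 mm behind the grasp point. The pads swing forward as they close: fully open they stand 13 mm farther back than shut.
Start: joints at [-0.098, 0.383, 0.044, 1.598, -0.018, 1.161, -0.05], TCP at [0.65, 0, 0.25] pointing down, gripper open.
Joint ranges: [-2.61, 2.61], [-0.41, 2.15], [-1.48, 1.57], [0, 2.5], [-1.57, 4.71], [0.05, 1.97], [-2.85, 2.85]. Speed limits (rad/s): [2.79, 2.79, 3.14, 3.14, 3.14, 3.14, 3.14].

INTERFACE

Orientations are given as a unit quaternion [x, y, z, w].
In Python, from bench import move_ptp, movel, move_j, move_gripper, pause, inverse_kinematics, read_camera, camera_params, MotionError, sign_off, look_for, tip_of, read_time_s, read_qpos, read_joint_vel, read_effort, read_eef_pos, read_tcp_rot, read_ft_force, read_ft_torque, read_finger_gap gives the robot as it stands. Calls block until the motion is done:
- move_ptp(position, orientation): joint-space move of the TCP to a pose.
- movel(position, orientation=None, speed=0.15): straight line of the TCP; orientation=None keeps the orientation; speed is the mean speed in m/s.
- move_j(angles): joint-space move.
- move_gripper(opening, effort=None): finger opening in m; effort is the grip in N (None keeps the last); returns when the fingers have stopped.
- pause(seconds).
- inverse_kinematics(position, orientation): joint angles nearest the present ones, or None.
- read_camera(name): name is "scene" or "side" or "wrist"; returns the picture (420x560x3 uint8, red, green, blue); there is no depth.
- camera_params(name): a dict with "K" (3x3 intrinsics, pixels), "camera_from_world" (4x4, takes a point from world to camera coordinates). Camera axes: x right, y down, z forward; pixel columns grow to the right and rows downward; lengths in m; the calibration is good to about 2 mm. A picture is of the moment at which its call begins: read the wrist's pose just before it. camera_params takes no time and is no camera call; for the wrist camera it gives the pose at the moment of the call.
A pose or a line that the arm cannot do raises MotionError and nothing moves.
- sign_off(): hands the job in, once; it reports no verdict.
Trained networks look in the newest picture that a camera, given by its name, has taken for a name from the list of things; names that differ only in an ending like _2 or _b are one class to them, and where a whole thing is asked for, a point or a joint stands for the part that bears it (a point fixed in the world has none). Each returns a list of dicts, best first, with "confidence" (0 to 1); they miss things now and then, are a little off and sometimes report something else, mostly with a low value. They report only what shows in the picture. A call takes as long as a camera call.
- look_for(camera, name): "at" ([column, row] in pixels, amid what is visible of it).
- tip_of(camera, name): "at" ([column, row] in pixels: a listed point, or the origin of a listed thing).
Readings, each from a call of its own:
- read_time_s(): time.
- read_qpos(): joint angles.
- read_joint_vel(): joint speeds.
- read_effort(): joint torques, N m.
- read_eef_pos(): TCP position.
- read_tcp_rot(): TCP orientation.
- read_ft_force(): force on the tool from outside, world axes, zero at the start.
- read_ft_torque(): the same for the moment, N m.
- read_finger_gap(): finger opening in m.
Only numpy, scipy, OpenCV 4.12 (cv2) and the standard library are available. Lean on these libraries where they do the work, as an engineer would, in place of code of your own. Each camera call takes 0.05 s, during which the arm holds its last target.

TASK

Build a drying stack on the white stacking stand: lay the pale pine board flat along the stand, centred across its two bearers, then the two spacer sticks crosswise on it, each directly above the bearer whose painted ends have its own colour, then the dark walnut board flat on the sticks, lined up squarely over the pine board. Last, stand the red weight upright on the middle of the walnut board, midway between the sticks. Leave the finished stack standing free and do not disturb the glue bottle or the tape measure.

Things in the scene. Friction and masses are not known exactly. Their poses are not given: they have to be found in the camera images.
- stand: Stacking stand, fixed: a white-painted plate 210 mm long (its x) by 130 mm wide (its y), 12 mm thick, flat on the bench, carrying the two bearers crosswise, 130 mm apart centre to centre. Origin: centre of the plate's underside, at bench height; directly above it is the centre of the stack.
- bearer_orange: Fixed batten on the plate, bare wood with orange painted ends (32 mm each): 130 mm long along its own y (across the stand), 22 mm wide (x), 30 mm high, top 42 mm above the bench. Origin: centre of its underside, 12 mm above the bench, on the stand's centre line 65 mm from the stand's centre, at either end: which end has which colour changes.
- bearer_blue: Fixed batten on the plate, bare wood with blue painted ends (32 mm each): 130 mm long along its own y (across the stand), 22 mm wide (x), 30 mm high, top 42 mm above the bench. Origin: centre of its underside, 12 mm above the bench, on the stand's centre line 65 mm from the stand's centre, at either end: which end has which colour changes.
- board_pine: Pale pine board, 180 mm long (its x), 60 mm wide (its y), 20 mm thick; loose, 110 g, starts flat on the bench. Origin: centre of its underside.
- board_walnut: Dark brown walnut board, 180 mm long (its x), 60 mm wide (its y), 20 mm thick; loose, about 150 g, starts flat on the bench. Origin: centre of its underside.
- stick_orange: Spacer stick with orange ends: 90 mm long along its own y, 22 mm wide (x), 24 mm high, bare wood with its two ends (28 mm each) painted orange; loose, 30 g. It starts flat on the bench. Origin: centre of its underside.
- stick_blue: Spacer stick with blue ends: 90 mm long along its own y, 22 mm wide (x), 24 mm high, bare wood with its two ends (28 mm each) painted blue; loose, 30 g. It starts flat on the bench. Origin: centre of its underside.
- weight: Red round shop weight, 56 mm in diameter and 38 mm high, with a steel knob on top to lift it by: a thin 18 mm neck from 38 to 42 mm, then a knob 26 mm in diameter from 42 to 74 mm above its underside. Loose, about 0.7 kg, starts upright on the bench. Origin: centre of its underside, z up.
- glue: Bystander: white glue bottle with an orange cap, 56 mm in diameter, 160 mm tall, standing loose on the bench beyond the boards. Origin: centre of its underside. Leave it alone.
- tape: Bystander: yellow tape measure, 62 x 66 x 34 mm, lying loose on the bench on the robot's side of the boards. Origin: centre of its underside. Leave it alone.

How it is judged:
On the way, in this order (a step that is already met when the one before it is completed fails the run):
1. the pine board lies centred across the two bearers (x of board_pine in the frame of stand between -0.015 and 0.015 m and y of board_pine in the frame of stand between -0.012 and 0.012 m and height (world z) of board_pine between 0.038 and 0.046 m and angle between the x axis of board_pine and the x axis of stand, either way round below 0.14 rad and angle between board_pine's own z axis and vertical below 0.06 rad), for 0.2 s.
2. both sticks lie crosswise on the pine board, each above the bearer of its colour (all of step 1 and horizontal distance between stick_orange and bearer_orange below 0.012 m and angle between the y axis of stick_orange and the y axis of bearer_orange, either way round below 0.17 rad and angle between each of stick_orange, stick_blue's own z axis and vertical below 0.06 rad and height (world z) of stick_orange between 0.058 and 0.066 m and horizontal distance between stick_blue and bearer_blue below 0.012 m and angle between the y axis of stick_blue and the y axis of bearer_blue, either way round below 0.17 rad and height (world z) of stick_blue between 0.058 and 0.066 m), for 0.2 s.
3. the walnut board lies on the sticks, lined up over the pine board (all of step 2 and x of board_walnut in the frame of board_pine between -0.015 and 0.015 m and y of board_walnut in the frame of board_pine between -0.012 and 0.012 m and height (world z) of board_walnut between 0.081 and 0.091 m and angle between the x axis of board_walnut and the x axis of board_pine, either way round below 0.14 rad and angle between board_walnut's own z axis and vertical below 0.06 rad), for 0.2 s.
At the end, for the whole second after the job is handed in: Flat and released at rest: pine on the bearers and walnut over pine, each centred within 15 mm along, 12 mm across, 8 deg; each stick on the pine within 12 mm of the centre of its colour's bearer and 9 deg of its direction; weight upright within 15 mm of the walnut's centre (all of step 3 and horizontal distance between weight and board_walnut below 0.015 m and angle between weight's own z axis and vertical below 0.06 rad and height (world z) of weight between 0.101 and 0.111 m and linear speed of each of board_pine, board_walnut, stick_orange, stick_blue, weight below 0.02 m/s); the robot touches nothing.
It fails at once if the glue bottle is disturbed (moved more than 25 mm or tipped) (distance of glue from where it was at the start of the episode above 0.025 m or angle between glue's own z axis and vertical above 0.3 rad).
It fails at once if the tape measure is disturbed (moved more than 25 mm or tipped) (distance of tape from where it was at the start of the episode above 0.025 m or angle between tape's own z axis and vertical above 0.3 rad).
It also fails if it takes over 122 s, if anything falls off the work surface, if the arm or the gripper's body presses on something with over 40 N, if the wrist force passes 120 N, or if a joint passes its speed limit or range.

## Working session

There is one attempt and no reset: what is moved stays moved. The work goes in short steps, each a Python script; the robot and the scene stay as the last script left them, time stands still between calls to the robot, and variables do not carry over. Pictures are saved under pics/ and viewed, and the job is handed in when it is done.

```bash
ls; mkdir -p pics; python3 - <<'E'
from bench import *
import cv2
for c in ["scene","side","wrist"]:
    im=read_camera(c); cv2.imwrite(f"pics/{c}0.png",im[:,:,::-1])
    p=camera_params(c); print(c,p["K"],p["camera_from_world"])
print(read_time_s(),read_tcp_rot(),read_eef_pos())
E
```

```text
pics
scene [[495.30231255   0.         276.04780262]
 [  0.         495.30231255 207.70980519]
 [  0.           0.           1.        ]] [[-0.79492264  0.60663674 -0.00947945  0.49597502]
 [ 0.47682154  0.61500219 -0.62802351 -0.20723149]
 [-0.37515225 -0.50375011 -0.77813663  1.32631359]
 [ 0.          0.          0.          1.        ]]
side [[387.46941968   0.         283.67481921]
 [  0.         387.46941968 206.84286247]
 [  0.           0.           1.        ]] [[ 0.95901184 -0.28252438  0.0218235  -0.56995402]
 [-0.11596735 -0.46157971 -0.87948607  0.07153942]
 [ 0.25854954  0.84090674 -0.47542401  0.74125969]
 [ 0.          0.          0.          1.        ]]
wrist [[325.23040691   0.         275.20835578]
 [  0.         325.23040691 213.91293971]
 [  0.           0.           1.        ]] [[ 9.99996318e-01  5.87918199e-04 -2.64910297e-03 -6.49372589e-01]
 [ 1.34822159e-03 -9.54871009e-01  2.97017742e-01 -3.97131764e-02]
 [-2.35492949e-03 -2.97020220e-01 -9.54868286e-01  3.80461488e-01]
 [ 0.00000000e+00  0.00000000e+00  0.00000000e+00  1.00000000e+00]]
0.15 [ 7.07072547e-01  7.07140270e-01 -7.45629345e-04 -7.04345328e-04] [6.49309993e-01 4.18159315e-05 2.49180338e-01]
```

View pics/scene0.png

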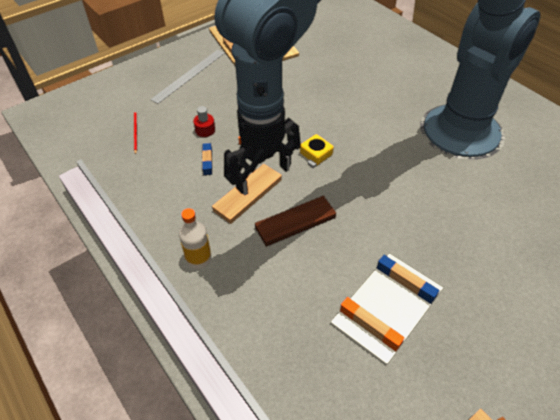

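View pics/side0.png

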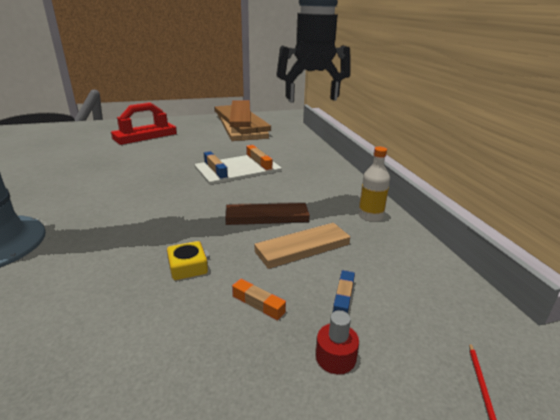

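View pics/wrist0.png

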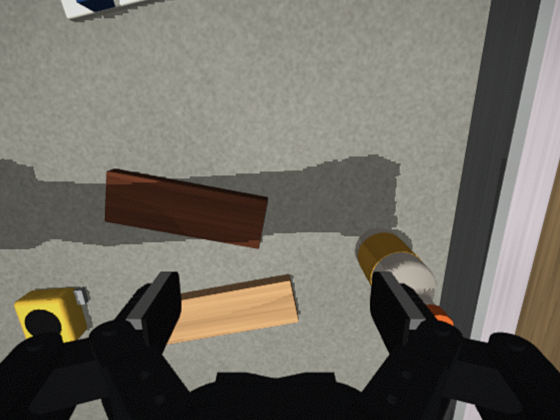

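```bash
cat > h.py <<'E'
from bench import *
import numpy as np, cv2
from scipy.spatial.transform import Rotation as R
def topix(P,pts):
    K,T=P["K"],np.array(P["camera_from_world"]); c=(T[:3,:3]@np.atleast_2d(pts).T+T[:3,3:]); p=K@c; return (p[:2]/p[2]).T
def toworld(P,uv,z):
    K,T=P["K"],np.array(P["camera_from_world"]); Rm=T[:3,:3]; C=-Rm.T@T[:3,3]
    d=Rm.T@np.linalg.inv(K)@np.array([uv[0],uv[1],1.]); return C+d*(z-C[2])/d[2]
def snap(c,name):
    P=camera_params(c); im=read_camera(c); cv2.imwrite(f"pics/{name}.png",im[:,:,::-1]); return im,P
def down(phi):
    """tool down, jaws (tool y) along world angle phi"""
    y=np.array([np.cos(phi),np.sin(phi),0]); z=np.array([0,0,-1.]); x=np.cross(y,z)
    return R.from_matrix(np.column_stack([x,y,z])).as_quat()
def rect(P,im,z,x0,x1,y0,y1,s=1000):
    """top view of plane z: col = (x-x0)*s, row=(y1-y)*s"""
    W,H=int((x1-x0)*s),int((y1-y0)*s)
    w=np.array([[x0,y1,z],[x1,y1,z],[x1,y0,z],[x0,y0,z]])
    M=cv2.getPerspectiveTransform(topix(P,w).astype(np.float32),np.float32([[0,0],[W,0],[W,H],[0,H]]))
    return cv2.warpPerspective(im,M,(W,H))
E
python3 - <<'E'
from h import *
Z=dict(stand=.012,bearer_orange=.042,bearer_blue=.042,board_pine=.02,board_walnut=.02,stick_orange=.024,stick_blue=.024,weight=.03,glue=.08,tape=.034)
for c in ["scene","side"]:
    read_camera(c);P=camera_params(c)
    for n,z in Z.items():
        print(c,n,[(np.round(toworld(P,d["at"],z)[:2],3).tolist(),round(d["confidence"],2)) for d in look_for(c,n)[:2]])
im,P=snap("side","s1"); 
cv2.imwrite("pics/side_rect.png",rect(P,im,.02,.3,.9,-.4,.4,700)[:,:,::-1])
im,P=snap("scene","s2"); 
cv2.imwrite("pics/scene_rect.png",rect(P,im,.02,.3,.9,-.4,.4,700)[:,:,::-1])
E
```

```text
scene stand [([0.544, 0.259], 0.62)]
scene bearer_orange [([0.6, 0.264], 0.77)]
scene bearer_blue [([0.475, 0.238], 0.62)]
scene board_pine [([0.591, -0.148], 0.91)]
scene board_walnut [([0.55, -0.013], 0.8)]
scene stick_orange [([0.363, -0.176], 0.51)]
scene stick_blue [([0.605, -0.311], 0.82)]
scene weight [([0.545, -0.415], 0.69), ([0.764, -0.106], 0.53)]
scene glue [([0.777, -0.07], 0.69)]
scene tape [([0.366, -0.161], 0.78)]
side stand [([0.528, 0.197], 0.75)]
side bearer_orange [([0.588, 0.225], 0.62)]
side bearer_blue []
side board_pine [([0.57, -0.178], 0.88), ([0.464, -0.315], 0.45)]
side board_walnut [([0.546, -0.052], 0.85)]
side stick_orange [([0.458, -0.316], 0.94)]
side stick_blue [([0.593, -0.326], 0.67)]
side weight []
side glue [([0.762, -0.098], 0.65)]
side tape [([0.363, -0.196], 0.77)]
```

View pics/side_rect.png

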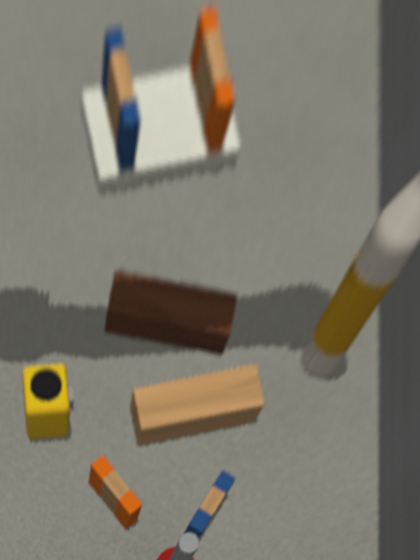

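View pics/scene_rect.png

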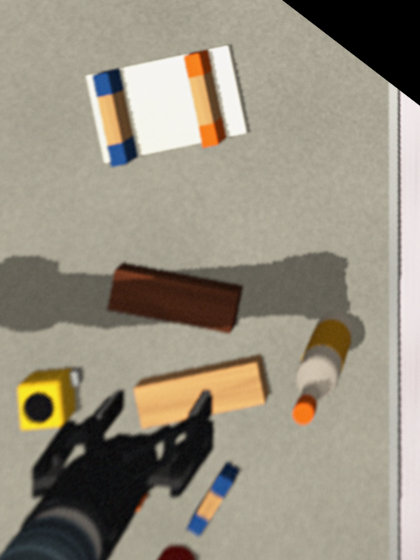

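```bash
python3 - <<'E'
from h import *
move_ptp([.53,.17,.36],down(0)); im,P=snap("wrist","w1")
cv2.imwrite("pics/w1_042.png",rect(P,im,.042,.35,.75,.1,.4,1500)[:,:,::-1]); cv2.imwrite("pics/w1_012.png",rect(P,im,.012,.35,.75,.1,.4,1500)[:,:,::-1])
np.save("w1.npy",np.array(P["camera_from_world"]))
move_ptp([.53,-.2,.36],down(0)); im,P=snap("wrist","w2"); np.save("w2.npy",np.array(P["camera_from_world"]))
cv2.imwrite("pics/w2_020.png",rect(P,im,.02,.35,.75,-.43,.07,1200)[:,:,::-1])
print(read_time_s())
E
```

```text
3.7667
```

View pics/w1_042.png

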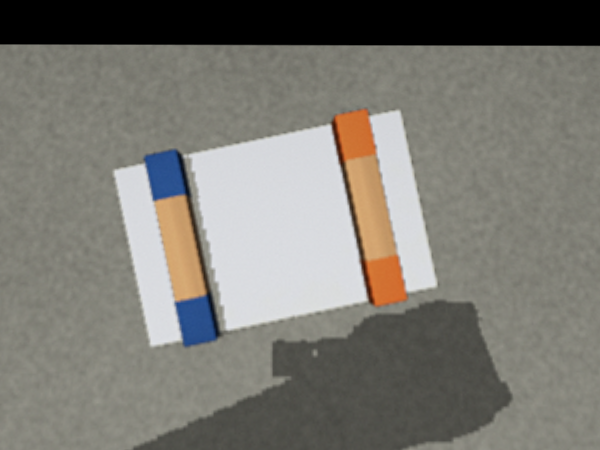

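View pics/w2_020.png

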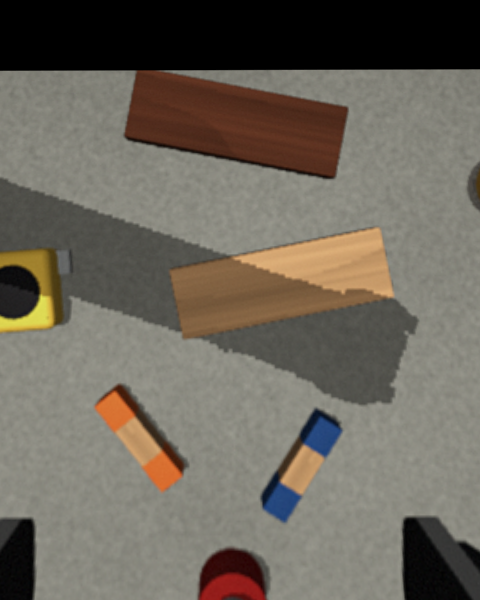

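View pics/w2.png

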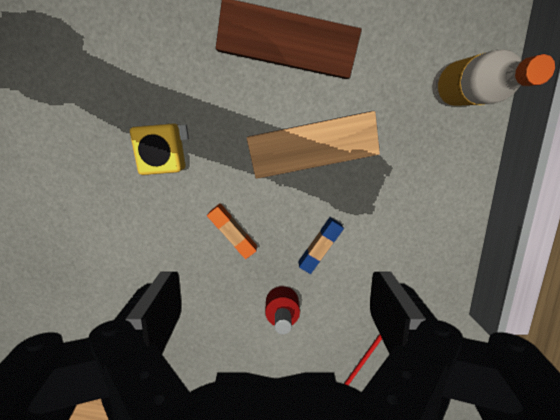

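```bash
python3 - <<'E'
from h import *
im=cv2.imread("pics/w2.png"); P=dict(K=camera_params("wrist")["K"],camera_from_world=np.load("w2.npy"))
cv2.imwrite("pics/w2_024.png",rect(P,im,.024,.42,.66,-.40,-.22,3000))
cv2.imwrite("pics/w2_074.png",rect(P,im,.074,.42,.66,-.44,-.26,3000))
im=cv2.imread("pics/w1.png"); P=dict(K=P["K"],camera_from_world=np.load("w1.npy"))
cv2.imwrite("pics/w1_012.png",rect(P,im,.012,.4,.68,.15,.35,2500))
E
```

```text
(no output)
```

View pics/w2_024.png

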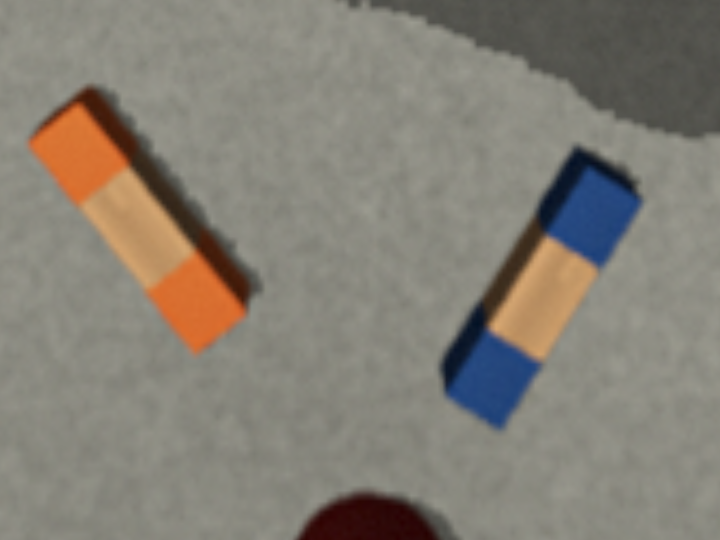

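View pics/w2_074.png

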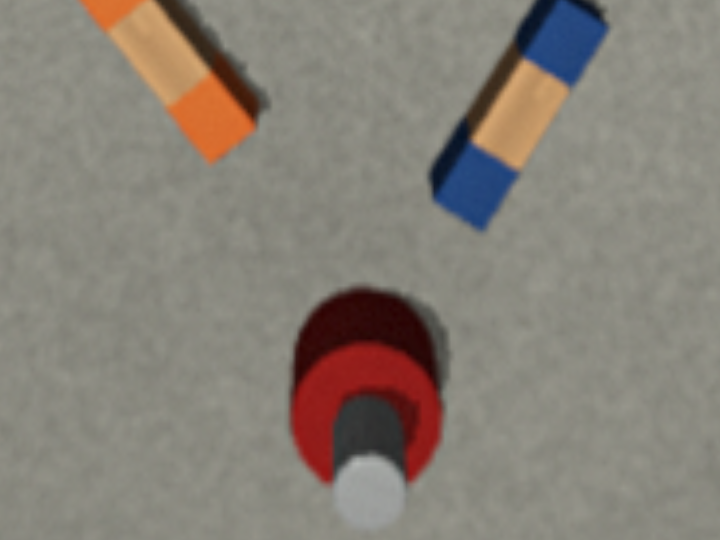

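View pics/w1_012.png

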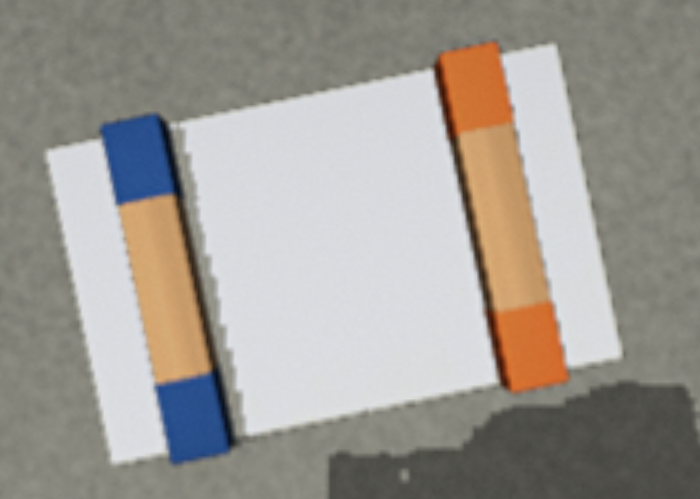

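```bash
cat >> h.py <<'E'
D=np.pi/180
S=np.array([.5337,.2484]); SY=11.75*D
ex=np.array([np.cos(SY),np.sin(SY)])
def pick(xy,phi,z,op=.085,eff=50,zt=.2):
    q=down(phi); move_gripper(op); move_ptp([*xy,zt],q); movel([*xy,z+.04],q,.3); movel([*xy,z],q,.06)
    print("f",np.round(read_ft_force(),1),"eef",np.round(read_eef_pos(),4))
    move_gripper(0,eff); print("gap",read_finger_gap(),read_time_s())
    movel([*xy,z+.03],q,.08); movel([*xy,zt],q,.3); print("gap",read_finger_gap(),"f",np.round(read_ft_force(),1))
def place(xy,phi,z,op=.085,zt=.2,over=.002):
    q=down(phi); move_ptp([*xy,zt],q); movel([*xy,z+.03],q,.25); movel([*xy,z+over],q,.05)
    print("f",np.round(read_ft_force(),1),"gap",read_finger_gap(),np.round(read_eef_pos(),4))
    f0=read_ft_force()[2]
    for k in range(6):
        if read_ft_force()[2]-f0>3: break
        over-=.001; movel([*xy,z+over],q,.03)
        if over<=-.002: break
    print("over",over,"f",np.round(read_ft_force(),1))
    move_gripper(op); movel([*xy,z+.05],q,.12); movel([*xy,zt],q,.3); print(read_time_s())
E
python3 - <<'E'
from h import *
for nm,xy,z,p in [("pine",[.5848,-.1654],.02,100.8),("pineplace",S,.062,101.75),("wal",[.5469,-.0327],.02,80.05),("so",[.4662,-.2956],.022,38.5),("sb",[.6014,-.3188],.022,-32.4),("w",[.5433,-.424],.062,0),("wp",S,.168,11.75)]:
    for a in (p,p-180):
        q=inverse_kinematics([*xy,z],down(a*D)); print(nm,a,None if q is None else np.round(q,2))
E
```

```text
pine 100.8 [ 0.19  0.59  0.03  1.84 -0.02  0.71  1.98]
pine -79.2 [-0.04  0.61  0.3   1.85 -0.26  0.72 -0.97]
pineplace 101.75 [-0.33  0.51 -0.22  1.87  0.15  0.78  1.15]
pineplace -78.25 [-0.53  0.5   0.03  1.88 -0.02  0.77 -1.85]
wal 80.05 [-0.03  0.51  0.02  1.98 -0.01  0.65  1.39]
wal -99.95 [-0.24  0.53  0.27  1.99 -0.22  0.65 -1.57]
so 38.5 [ 0.3   0.52  0.23  1.98 -0.19  0.66  1.32]
so -141.5 [ 0.08  0.57  0.49  1.99 -0.41  0.68 -1.64]
sb -32.4 [ 0.22  0.71  0.29  1.65 -0.26  0.81  0.05]
sb -212.4 [ 1.22  1.17 -1.26  1.6   1.16  1.27  2.32]
w 0 [ 0.36  0.68  0.33  1.63 -0.27  0.88  0.79]
w -180 [-0.07  0.94  1.02  1.65 -0.89  1.08 -1.93]
wp 11.75 [-0.43  0.36 -0.08  1.82  0.04  0.97 -0.33]
wp -168.25 [ 0.41  0.72 -1.24  1.78  0.74  1.2   2.29]
```

```bash
python3 - <<'E'
from h import *
pick([.5848,-.1654],100.8*D,.020)
snap("side","p1")
E
```

```text
f [ 0.6 -0.2  0.7] eef [ 0.5849 -0.1655  0.0199]
gap 0.05880971411181284 7.25
gap 0.0585311655518932 f [-0.8 -0.2 -1.6]
```

View pics/p1.png

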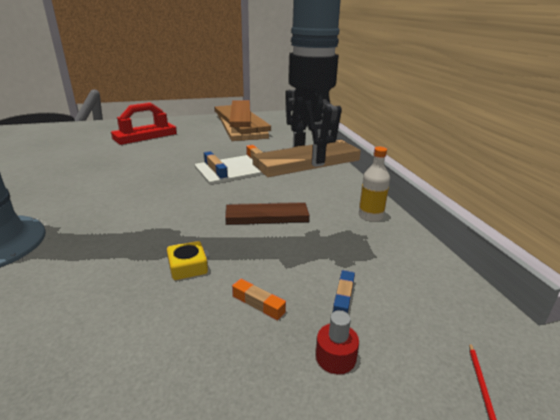

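The pine board is held level in the gripper around (305,158); everything else is unmoved. Placing it.

```bash
python3 - <<'E'
from h import *
place(S,101.75*D,.062)
move_ptp([.53,.17,.36],down(0)); im,P=snap("wrist","w3"); print(np.save("w3.npy",np.array(P["camera_from_world"])),read_time_s())
cv2.imwrite("pics/w3_062.png",rect(P,im,.062,.4,.68,.15,.35,2500)[:,:,::-1])
E
```

```text
f [-0.2  1.  -0.2] gap 0.05853046488397269 [0.5336 0.2484 0.0638]
over 0.0 f [-2.  -1.4  4.7]
13.2
None 14.675
```

View pics/w3_062.png

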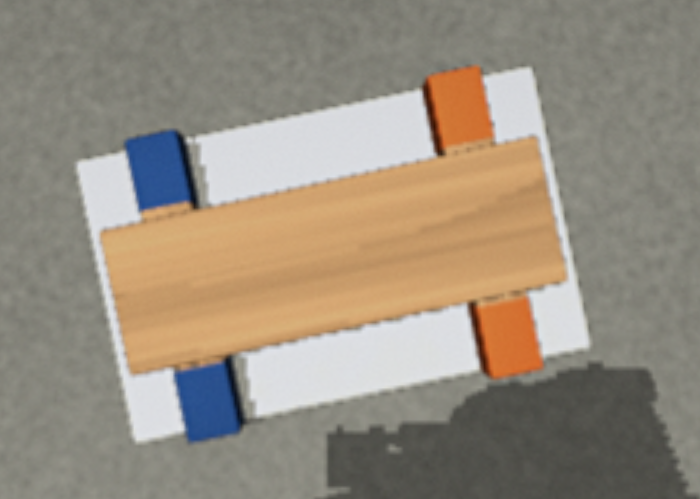

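Pine corners (101,230), (537,138), (567,281), (132,374) give a centre of (0.534, 0.248), which is within 1 mm of the stand's centre. Sticks next.

```bash
python3 - <<'E'
from h import *
pick([.4662,-.2956],38.5*D,.022,op=.06,eff=40)
place(S+.065*ex,11.75*D,.084,op=.05)
pick([.6014,-.3188],-32.4*D,.022,op=.06,eff=40)
place(S-.065*ex,11.75*D,.084,op=.05)
move_ptp([.53,.17,.36],down(0)); im,P=snap("wrist","w4"); print(read_time_s())
cv2.imwrite("pics/w4_086.png",rect(P,im,.086,.4,.68,.15,.35,2500)[:,:,::-1])
E
```

```text
f [ 0.3 -0.5 -0.1] eef [ 0.4662 -0.2958  0.0219]
gap 0.021439947118775154 18.7083
gap 0.02115963783155752 f [ 0.   0.2 -1.4]
f [ 0.2  0.7 -0.4] gap 0.021212094178280582 [0.5973 0.2616 0.0858]
over -0.001 f [-2.7 -0.9  6.8]
25.2167
f [ 0.8 -0.2  0.5] eef [ 0.6014 -0.319   0.022 ]
gap 0.020927785194464307 29.4167
gap 0.021002597285343736 f [ 0.2  0.1 -0.6]
f [-0.8  0.8  0.5] gap 0.020874298739013374 [0.4701 0.2351 0.0858]
over -0.001 f [-3.2 -1.7 10.7]
35.9167
36.725
```

View pics/w4_086.png

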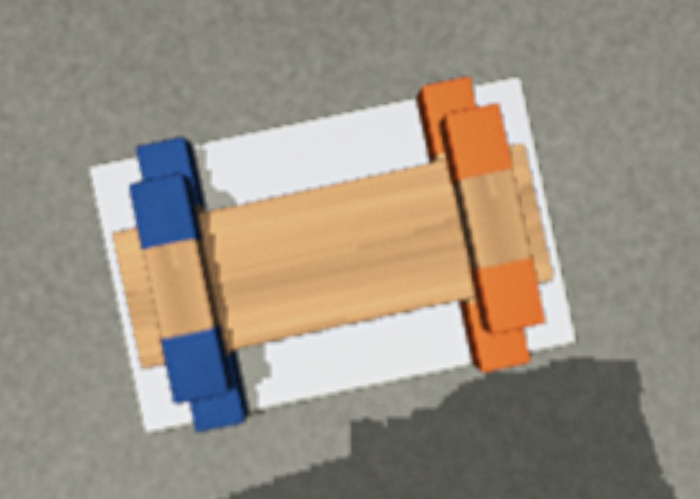

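Both stick centres, (0.598, 0.263) for orange and (0.472, 0.235) for blue, are within 2 mm of their targets. Walnut next.

```bash
python3 - <<'E'
from h import *
pick([.5469,-.0327],80.05*D,.020,zt=.24)
place(S,101.75*D,.106,zt=.24)
move_ptp([.53,.17,.38],down(0)); im,P=snap("wrist","w5"); print(read_time_s())
cv2.imwrite("pics/w5_106.png",rect(P,im,.106,.4,.68,.15,.35,2500)[:,:,::-1])
move_ptp([.53,-.35,.3],down(0)); im,P=snap("wrist","w6"); snap("side","s6")
cv2.imwrite("pics/w6_074.png",rect(P,im,.074,.42,.66,-.5,-.32,3000)[:,:,::-1])
E
```

```text
f [ 0.3  0.1 -0.7] eef [ 0.547  -0.0329  0.0199]
gap 0.05854238903312772 40.7
gap 0.0585175534170484 f [ 0.4 -0.4 -2. ]
f [ 0.1  0.1 -1.5] gap 0.05876005698791211 [0.5337 0.2483 0.1078]
over 0.0 f [-2.1 -0.5  4.2]
46.2583
47.8
```

View pics/w5_106.png

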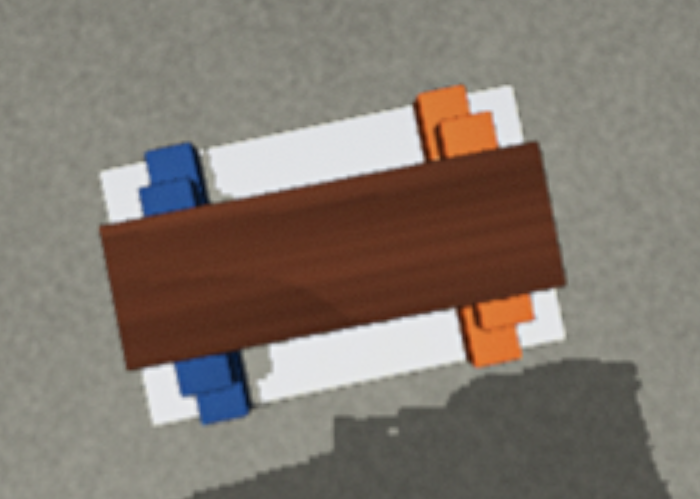

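View pics/w6_074.png

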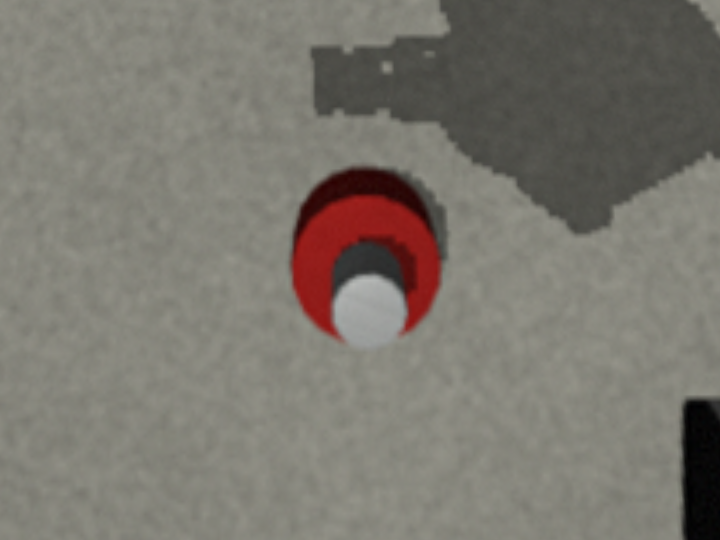

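View pics/s6.png

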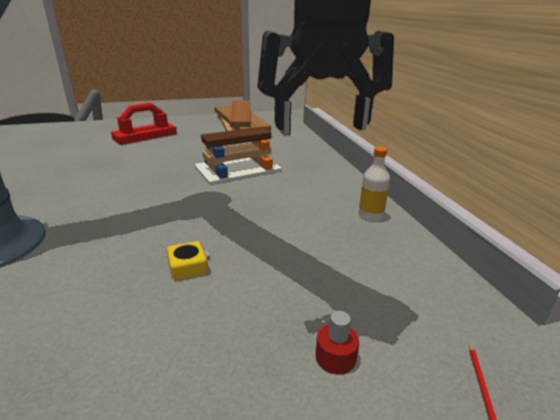

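Walnut corners (101,226), (539,143), (566,285), (128,369) give a centre of (0.533, 0.248), on target. The knob at (369,311) is at (0.543, -0.424), matching the first view.

```bash
python3 - <<'E'
from h import *
pick([.5432,-.4239],0,.062,op=.07,eff=90,zt=.3)
snap("side","s7")
place([.5335,.2480],11.75*D,.168,op=.06,zt=.3)
move_ptp([.53,.1,.42],down(0)); im,P=snap("wrist","w7"); snap("side","s8"); snap("scene","s9"); print(read_time_s(),read_ft_force())
cv2.imwrite("pics/w7_106.png",rect(P,im,.106,.4,.68,.15,.35,2500)[:,:,::-1])
cv2.imwrite("pics/w7_180.png",rect(P,im,.180,.4,.68,.15,.35,2500)[:,:,::-1])
E
```

```text
f [ 0.2  0.  -0.3] eef [ 0.5432 -0.4242  0.0621]
gap 0.02380098662301044 52.6083
gap 0.023974883194596657 f [-0.1  0.3 -6.4]
f [-0.6  0.1 -6. ] gap 0.023722759778702012 [0.5336 0.2479 0.1699]
over 0.0 f [-1.3  0.4 -0.8]
59.6167
60.55 [-0.08416346 -0.0510378  -0.61441648]
```

View pics/w7_106.png

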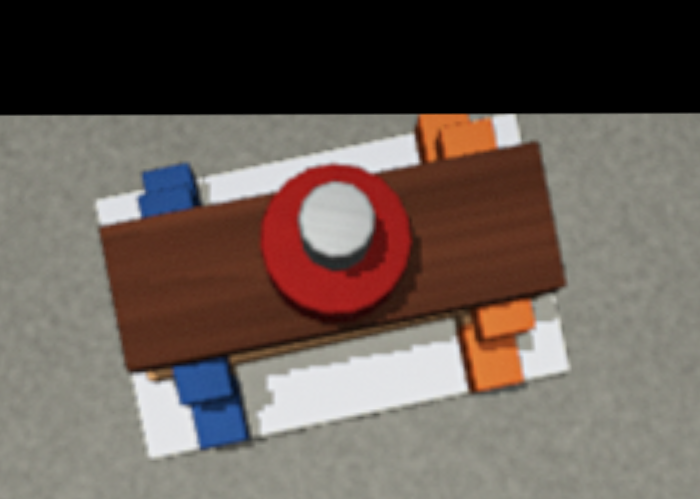

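View pics/w7_180.png

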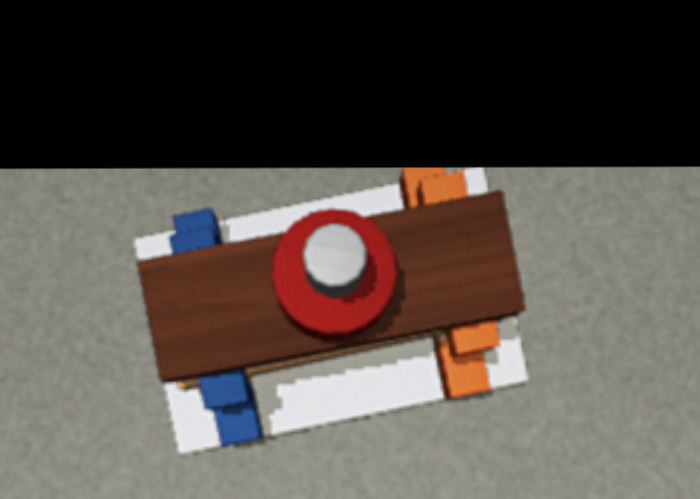

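View pics/s8.png

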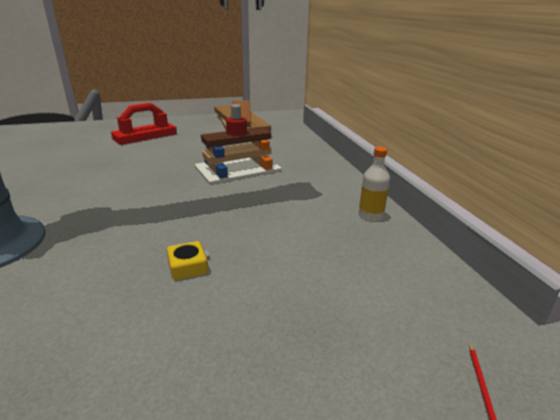

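The knob top at (335,256) is at (0.534, 0.248), and the walnut's centre is unchanged at about (0.533, 0.248). The stack is upright, the gripper is clear, and the glue and tape haven't moved.

```bash
python3 - <<'E'
from bench import *
pause(.3); print(sign_off(), read_time_s())
E
```

```text
the job is handed in; nothing more can be done
the job is handed in; nothing more can be done
```

The drying stack is built on the stand in the order you asked, and I handed the job in at about 61 s of the 122 s allowed. The robot gave no verdict.

- **Boards:** in the wrist pictures, the pine centre came out within about 1 mm of the stand's centre. The walnut was within about 1 mm of the pine centre and about 1° of its direction.
- **Sticks:** each was within about 2 mm of its target over the bearer of its own colour. I measured this before the walnut went on. Afterwards only their painted ends could be seen, and those looked unchanged.
- **Weight:** it stands upright within about 1 mm of the walnut's centre.
- **Surroundings:** in the last side picture the glue bottle and tape measure are where they started. The gripper was open and clear of the stack.

None of these checks failed or disagreed. I didn't measure the heights of the stacked parts directly: they are inferred from contact at the expected heights and from the views.

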